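Locate a test-fixture carrier plate on two dowels and an end stop

TASK

Pick up the loose carrier plate by its round knob and lay it flat on the fixture base, connector end away from the end stop and clear of all the locators. Then press its long edge gently home against both dowels at once, and after that slide it along them until its end presses gently on the end stop. Leave it lying there, touching all three locators, without ever pushing hard on any of them or disturbing the small things around.

Things in the scene. Friction and masses are not known exactly. Their poses are not given: they have to be found in the camera images.
- base: Fixture base: dark steel plate fixed to the bench, 132 (x) x 160 (y) x 20 mm, flat top 20 mm above the bench. Origin: centre of its underside; z up. Two dowels stand on its +x side, the end stop on its -y side. A located plate has its origin at (15, -5, 20) mm in this frame and the base's yaw, so its long edge is at x = 50 mm.
- dowel_left: Rigid upright steel dowel, 10 mm diameter, 9 mm high on the base top, at (55, 33) mm in the base frame; origin: centre of its foot. A push of about 10 N on the plate midway between the dowels seats it: 1 N or more at each dowel together for 0.3 s, plate still clear of the end stop. Over 20 N on one dowel is too hard.
- dowel_right: The same dowel pin, at (55, -43) mm in the base frame; the same force limits.
- end_stop: Rigid steel block, 34 (x) x 18 (y) mm, 14 mm high over its screws, on the base top, with a round nose (12 mm diameter, 9 mm high) towards the base's +y. Origin: tip of the nose at the base top, at (15, -60) mm in the base frame. Seating: 1 N or more on it for 0.3 s, plate still against both dowels; over 20 N is too hard.
- plate: Loose aluminium plate, 70 (x) x 110 (y) x 12 mm, about 0.45 kg, round black knob on its middle (26 mm diameter, 18 to 48 mm above the underside, to grip from above). Origin: centre of the underside; z up. +x long edge goes to the dowels, -y end to the stop. Starts on the pad; sliding on the base takes 2 to 4 N. Its free edges can be pushed with the fingertips.
- pad: Dark foam-rubber rest fixed to the bench, 110 (x) x 120 (y) x 16 mm, on which the plate starts; origin: centre of its underside.
- connector (a point): Top of the small brass connector block (20 x 10 mm, rising 12 mm above the plate's top) near the plate's +y end, at (0, 34, 24) mm in the plate frame; it marks the connector end.
- edge_left (a point): Point on the plate's +x long edge that comes to the left dowel, at (35, 38, 6) mm in the plate frame.
- edge_right (a point): Point on the plate's +x long edge that comes to the right dowel, at (35, -38, 6) mm in the plate frame.
- edge_end (a point): Middle of the plate's -y short end, which comes to the end stop, at (0, -55, 6) mm in the plate frame.
- flux_pot: Small jar, 37 mm across, 28 mm high, origin at its underside: a bystander.
- adapter_n: Coaxial adapter lying on the bench, 20 x 42 x 21 mm, origin at its underside: a bystander.
- dust_cap: Black cap, 21 mm across, 18 mm high, origin at its underside: a bystander.

How it is judged (in metres and radians):
On the way, in this order (a step that is already met when the one before it is completed fails the run):
1. the plate lies flat on the base, connector end away from the end stop, touching no locator (z of plate in the frame of base between 0.0185 and 0.0215 m and angle between plate's own z axis and vertical below 0.03 rad and y of connector in the frame of base above 0 m and horizontal distance between plate and base below 0.06 m and contact force between plate and dowel_left below 0.1 N and contact force between plate and dowel_right below 0.1 N and contact force between plate and end_stop below 0.1 N), for 0.2 s.
2. its long edge is pressed on both dowels at once with at least 1 N each, still clear of the end stop (z of plate in the frame of base between 0.0185 and 0.0215 m and angle between plate's own z axis and vertical below 0.03 rad and x of each of edge_left, edge_right in the frame of base above 0.0485 m and y of connector in the frame of base above 0 m and contact force between plate and dowel_left above 1 N and contact force between plate and dowel_right above 1 N and contact force between plate and end_stop below 0.1 N), for 0.3 s.
3. its end is pressed on the end stop with at least 1 N while the long edge is still within 1.5 mm of both dowels (z of plate in the frame of base between 0.0185 and 0.0215 m and angle between plate's own z axis and vertical below 0.03 rad and x of each of edge_left, edge_right in the frame of base above 0.0485 m and y of connector in the frame of base above 0 m and y of edge_end in the frame of base below -0.0585 m and contact force between plate and end_stop above 1 N), for 0.3 s.
At the end, for the whole second after the job is handed in: The plate lies flat and at rest on the base, connector end away from the end stop, its long edge within 1.5 mm of both dowels and its end within 1.5 mm of the end stop (z of plate in the frame of base between 0.0185 and 0.0215 m and angle between plate's own z axis and vertical below 0.03 rad and x of each of edge_left, edge_right in the frame of base above 0.0485 m and y of connector in the frame of base above 0 m and y of edge_end in the frame of base below -0.0585 m and linear speed of plate below 0.01 m/s); the robot touches nothing.
It fails at once if more than 20 N between the plate and a dowel or the end stop (contact force between plate and dowel_left above 20 N or contact force between plate and dowel_right above 20 N or contact force between plate and end_stop above 20 N).
It fails at once if the jar is moved by more than 20 mm (distance of flux_pot from where it was at the start of the episode above 0.02 m).
It fails at once if the adapter is moved by more than 20 mm (distance of adapter_n from where it was at the start of the episode above 0.02 m).
It fails at once if the cap is moved by more than 20 mm (distance of dust_cap from where it was at the start of the episode above 0.02 m).
It also fails if it takes over 72 s, if anything falls off the work surface, if the arm or the gripper's body presses on something with over 40 N, if the wrist force passes 120 N, or if a joint passes its speed limit or range.

ROBOT

A 6-joint arm with a two-finger parallel gripper is mounted at the origin on the work surface; the furniture and walls round the work are solid. World frame = base frame: x ahead of the robot, y to its left, z up, the work surface at z = 0. Lengths are in mm, angles in rad, forces in N, time in s.
With the tool pointing down it reaches from about 350 to 875 mm from the base axis. Payload 4.2 kg.
Tool frame: the origin (TCP) lies on the mounting face of the last link; the fingertips stand 173 mm ahead of it and the grasp point (between the pads) lies 155 mm ahead of it; z points along the fingers, y is the line along which they close (so a half turn about z gives the same grasp; the last joint's range is limited). The gripper opens to 85 mm and grips with 20 to 120 N. Pads are 22 mm wide; open, the fingers measure 114 mm over their backs; the gripper's body (76 mm by 85 mm) begins 54 mm behind the grasp point. The pads swing forward as they close: fully open they stand 13 mm farther back than shut.
Start: joints at [1.385, 0.385, 0.008, 0, -1.194, -0.259], TCP at [268.89, 564.179, 404.712] pointing down, gripper open.
Joint ranges: [-3.14, 3.14], [-1.21, 2.06], [-1.07, 1.41], [-3.16, 2.05], [-2.99, -0.16], [-3.1, 3.1]. Speed limits (rad/s): [2.79, 2.79, 3.14, 3.14, 3.14, 3.14].

INTERFACE

Orientations are given as a unit quaternion [x, y, z, w].
In Python, from bench import arm gives the robot as it stands.
- The arm moves only by the tool carry_out, never from a script. Its argument "rows" is a list of rows, each a list of 7 numbers: the shift along the tool's x, y, z as a fraction of full scale, then the turn, a rotation vector about the tool's x, y, z as a fraction of full scale, then the opening, from -1 (shut) to 1 (fully open). A call has 1 to 12 rows; each row is the pose to reach, as a shift and turn from the pose commanded when the call began, along the tool's axes at that moment, turning the shorter way round; what a row does not reach only later rows make up. Full scale, the value 1, is 20 cm for a shift and pi rad for a turn. A row lasts 1/8 s, in which the tool goes at most 62.5 mm and 10.7 degrees, less where a joint would pass 70% of its speed; a pose out of reach is approached as far as the arm can. A call with a number of a shift or a turn outside -1 to 1 is refused whole. A call with a gripper value outside its range is refused whole. The fingers move at their own pace and stop on an object; the grip force is fixed at half the most. Time passes only in rows, so rows that repeat a pose let the fingers close. It gives the time, the measured TCP pose, the force, the opening and the grip force at its end, in the units of the state.
- arm.read_state(): the state, without advancing time (a new reading comes with each control period).
- arm.get_image(name): name is "scene" or "top" or "wrist"; returns (picture, depth): 384x512x3 uint8, red, green, blue; 384x512 float32, mm along the optical axis (not along the pixel's ray), 0 where there is no reading.
- arm.calibration(name): a dict with "mtx" (3x3 intrinsics, pixels), "cam_to_world" (4x4, takes a point from camera to world coordinates). Camera axes: x right, y up, looking along -z (the intrinsics and any distortion apply to the point x, -y, -z); pixel columns grow to the right and rows downward; lengths in mm; the calibration is good to about 2 mm. A picture is of the moment at which its call begins: read the wrist's pose just before it. calibration takes no time and is no camera call; for the wrist camera it gives the pose at the moment of the call.
- arm.job_done(): hands the job in; it is judged then, once.
The state is a dict: "clock": time; "joints": joint angles; "joint_vel": joint speeds; "joint_efforts": joint torques, N m; "position": TCP position; "ee_rot": TCP orientation; "contact_force": force on the tool from outside, world axes, zero at the start; "wrist_torque": the same for the moment, N m; "gripper_width": finger opening in mm; "grasp_force": force on a finger pad.
Only numpy, scipy, OpenCV 4.12 (cv2) and the standard library are available. Lean on these libraries where they do the work, as an engineer would, in place of code of your own. Each camera call takes 0.05 s, during which the arm holds its last target. There are 200 camera calls.

## Working session

There is one attempt and no reset: what is moved stays moved. The work goes in short steps, Python scripts to look and compute and a tool call to move; the robot and the scene stay as the last step left them, time stands still between calls to the robot, and variables do not carry over. Pictures are saved under pics/ and viewed, at most 14 in all, crops included, and the job is handed in when it is done.

Besides the shell and the picture viewer there is one more tool, called after "Call:" as name(argument=value, ...), one argument or row to a line, values as JSON. carry_out: Moves the arm, as the interface text tells. Its arguments: {"type":"object","properties":{"rows":{"type":"array"}},"required":["rows"]}

```bash
ls; mkdir -p pics; python3 - <<'E'
from bench import arm
import cv2,numpy as np
s=arm.read_state();print(s)
for n in("top","scene"):
    p,d=arm.get_image(n);cv2.imwrite(f"pics/{n}0.png",p[:,:,::-1]);np.savez(f"{n}0.npz",p=p,d=d)
    c=arm.calibration(n);print(n,np.round(c["mtx"],1).tolist(),np.round(c["cam_to_world"],3).tolist(),c.keys())
E
```

```text
pics
{'clock': 0.0, 'joints': array([ 1.38463071e+00,  3.85565723e-01,  6.61072021e-03, -5.05643648e-04,
       -1.19397136e+00, -2.58595861e-01]), 'joint_vel': array([ 0.00145302,  0.00255293,  0.00062386, -0.00010037,  0.0007318 ,
        0.00056208]), 'joint_efforts': array([-6.90400229e-04, -3.92287910e+01,  1.88408464e+01,  4.18634221e+00,
       -4.63429664e-03,  9.51641965e-07]), 'position': array([268.78238746, 564.02506436, 403.6087254 ]), 'ee_rot': array([ 9.75353978e-01, -2.20643212e-01, -1.96268574e-04,  1.07282932e-03]), 'contact_force': array([-0.00755329, -0.07577501, -0.31399711]), 'wrist_torque': array([ 0.01482648, -0.00325926, -0.00227726]), 'grasp_force': 0.0, 'gripper_width': 85.43959323867996}
top [[467.6, 0.0, 251.7], [0.0, 467.6, 196.1], [0.0, 0.0, 1.0]] [[-0.027, 0.98, -0.195, 344.539], [-0.999, -0.034, -0.033, -84.764], [-0.039, 0.194, 0.98, 1111.466], [0.0, 0.0, 0.0, 1.0]] dict_keys(['mtx', 'cam_to_world'])
scene [[421.1, 0.0, 259.9], [0.0, 421.1, 190.1], [0.0, 0.0, 1.0]] [[-0.782, 0.322, -0.534, 93.607], [-0.623, -0.427, 0.655, 520.539], [-0.018, 0.845, 0.534, 518.253], [0.0, 0.0, 0.0, 1.0]] dict_keys(['mtx', 'cam_to_world'])
```

View pics/top0.png

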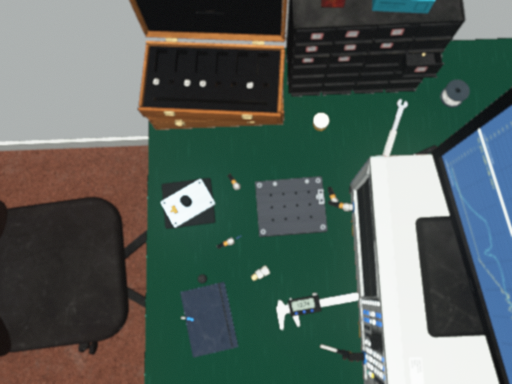

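View pics/scene0.png

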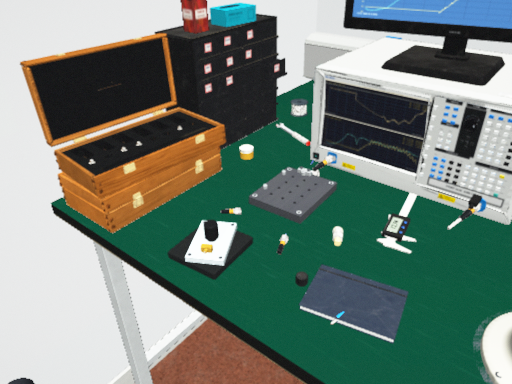

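The top view shows the white plate, with its black knob at (187,201) and brass connector at about (174,209), on the dark pad. The fixture base is at about (291,206), with a bright block near (320,196) that is probably the end stop. I'll take an enlarged crop and rough positions.

```bash
cat > h.py <<'E'
from bench import arm
import cv2,numpy as np
from scipy.spatial.transform import Rotation as R
def ray(c,uv):
    uv=np.atleast_2d(uv).astype(float);K=c["mtx"];T=c["cam_to_world"]
    d=np.c_[(uv[:,0]-K[0,2])/K[0,0],-(uv[:,1]-K[1,2])/K[1,1],-np.ones(len(uv))]
    return T[:3,3],d@T[:3,:3].T
def plane(c,uv,z):
    o,d=ray(c,uv);return o+d*((z-o[2])/d[:,2])[:,None]
def tri(c1,uv1,c2,uv2):
    o,d=ray(c1,uv1);p,e=ray(c2,uv2);d=d[0];e=e[0]
    t=np.linalg.lstsq(np.c_[d,-e],p-o,rcond=None)[0]
    return (o+d*t[0]+p+e*t[1])/2,np.linalg.norm(o+d*t[0]-p-e*t[1])
E
python3 - <<'E'
from h import *
ct,cs=arm.calibration("top"),arm.calibration("scene")
d=np.load("top0.npz")["d"]
for n,uv in dict(knob=(187,201),conn=(174,209),base=(291,206),stop=(320,197),cap=(202,278),adap=(261,273),pot=(321,121),p1=(235,183),p2=(230,242),p3=(338,200)).items():
    o,r=ray(ct,uv);print(n,np.round(o+r[0]*d[uv[1],uv[0]],0))
print("tri knob",tri(ct,(187,199),cs,(211,224)))
a=cv2.imread("pics/top0.png")[165:290,150:360];b=cv2.imread("pics/scene0.png")[140:270,160:350]
a=cv2.resize(a,(790,470),interpolation=2)
cv2.imwrite("pics/c1.png",a)
cv2.imwrite("pics/c2.png",cv2.resize(b,(760,520),interpolation=2))
E
```

```text
knob [547. 100.  63.]
conn [534. 135.  38.]
base [ 535. -140.   19.]
stop [ 552. -208.   30.]
cap [373.  73.  16.]
adap [380. -64.  18.]
pot [ 741. -222.   24.]
p1 [597.  -8.  13.]
p2 [454.   6.  15.]
p3 [ 549. -254.   -0.]
tri knob (array([552.48231516, 100.56401805,  58.29302607]), np.float64(0.13846313407726848))
```

View pics/c1.png

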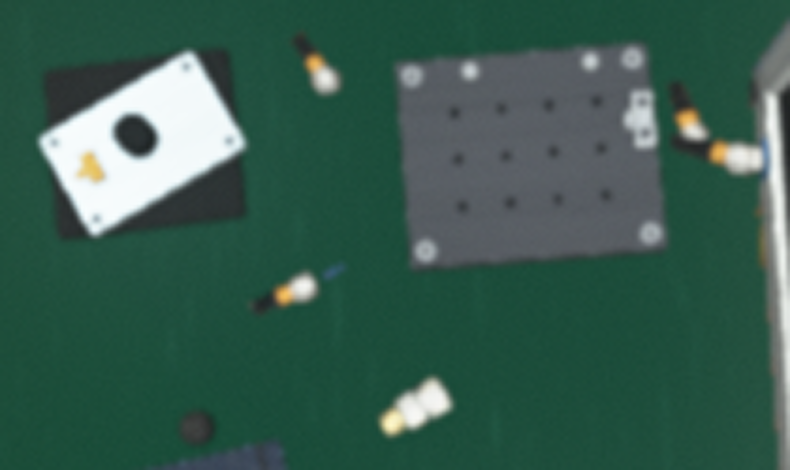

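View pics/c2.png

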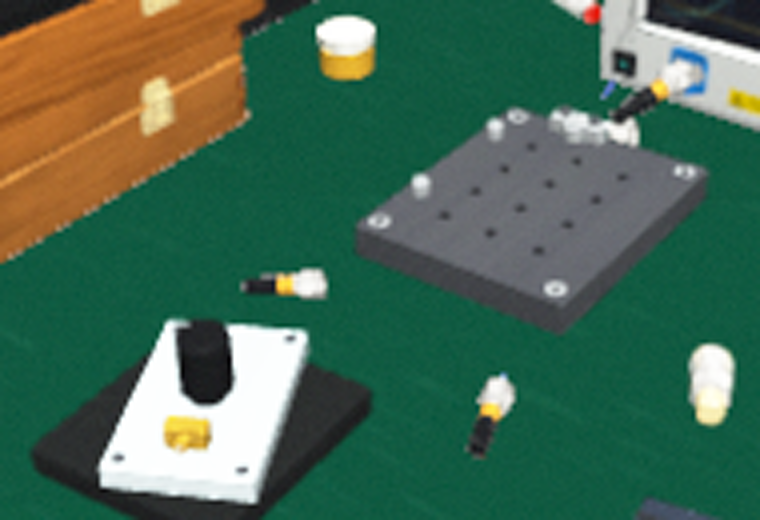

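The crops show what's needed:
- **Base:** it is nearly square to the world. The dowels are on its world +x side at crop (470,70) and (590,62), and the end stop is on its −y side at (640,118).
- **Plate:** it is yawed about +30°, with the connector towards +y.

Next I'll measure both from the top view.

```bash
cat >> h.py <<'E'
def white_plate(img,c,z,roi=None,s=60,v=150):
    hsv=cv2.cvtColor(img,cv2.COLOR_RGB2HSV);m=((hsv[...,1]<s)&(hsv[...,2]>v)).astype(np.uint8)
    if roi is not None: k=np.zeros_like(m);x0,y0,x1,y1=roi;k[y0:y1,x0:x1]=1;m*=k
    m=cv2.morphologyEx(m,cv2.MORPH_OPEN,np.ones((3,3)))
    q=max(cv2.findContours(m,cv2.RETR_EXTERNAL,2)[0],key=cv2.contourArea)
    w=plane(c,q[:,0,:],z)[:,:2].astype(np.float32);(cx,cy),(a,b),t=cv2.minAreaRect(w)
    yaw=t+90 if b<a else t   # direction of width side a -> x axis if a is short
    return np.array([cx,cy]),(a,b),((yaw+90)%180)-90
E
python3 - <<'E'
from h import *
ct=arm.calibration("top");p=np.load("top0.npz")["p"]
print(white_plate(p,ct,28,(155,170,225,235)))
f=790/210.;g=470/125.
cr=lambda u,v:(150+u/f,165+v/g)
D=plane(ct,[cr(470,71),cr(590,62)],29)[:,:2];print("dowels",D)
d=D[0]-D[1];yaw=np.arctan2(-d[0],d[1]);print("baseyaw",np.degrees(yaw))
Rm=np.array([[np.cos(yaw),-np.sin(yaw)],[np.sin(yaw),np.cos(yaw)]]);print("base0",D.mean(0)-Rm@[55,-5])
print("corners",plane(ct,[cr(397,64),cr(643,46),cr(664,245),cr(412,268)],20).mean(0))
w=arm.calibration("wrist");s=arm.read_state();T=R.from_quat(s["ee_rot"]).as_matrix()
print(np.round(w["mtx"],1).tolist(),np.round(T.T@(w["cam_to_world"][:3,3]-s["position"]),1),np.round(T.T@w["cam_to_world"][:3,:3],2).tolist())
E
```

```text
(array([550.29370117, 105.36172485]), (73.75786590576172, 113.3912353515625), 29.137737274169922)
dowels [[ 587.39918566 -103.84862422]
 [ 590.47599304 -179.35796189]]
baseyaw 2.3333618537701093
base0 [ 533.7796242  -138.84668626]
corners [ 534.28174072 -138.82178415   20.        ]
[[286.6, 0.0, 257.6], [0.0, 286.6, 190.8], [0.0, 0.0, 1.0]] [76.3  0.5 30.1] [[0.0, 0.95, 0.3], [1.0, -0.0, 0.0], [0.0, 0.3, -0.95]]
```

Call:
carry_out(
  rows=[
    [1, 0.65, 0.1, 0, 0, 0, 1],
    [1, 0.65, 0.1, 0, 0, 0, 1],
    [1, 0.65, 0.1, 0, 0, 0, 1],
    [1, 0.65, 0.1, 0, 0, 0, 1],
    [1, 0.65, 0.1, 0, 0, 0, 1],
  ],
)

```text
clock: 0.72
position: [394.6, 357.8, 384.1]
ee_rot: [0.975, -0.223, -0.0, 0.001]
contact_force: [-0.3, 0.6, -0.5]
gripper_width: 85.1
grasp_force: 0.0
```

Call:
carry_out(
  rows=[
    [1, 0.65, 0.4, 0, 0, 0, 1],
    [1, 0.65, 0.4, 0, 0, 0, 1],
    [1, 0.65, 0.4, 0, 0, 0, 1],
    [1, 0.65, 0.4, 0, 0, 0, 1],
    [1, 0.65, 0.4, 0, 0, 0, 1],
  ],
)

```text
clock: 1.35
position: [519.0, 154.8, 302.5]
ee_rot: [0.975, -0.223, -0.002, 0.002]
contact_force: [-0.3, 0.9, 0.1]
gripper_width: 85.2
grasp_force: 0.0
```

Call:
carry_out(
  rows=[
    [0.26, 0.18, 0, 0, 0, 0.2, 1],
    [0.26, 0.18, 0, 0, 0, 0.2, 1],
    [0.26, 0.18, 0, 0, 0, 0.2, 1],
    [0.26, 0.18, 0, 0, 0, 0.2, 1],
    [0.26, 0.18, 0, 0, 0, 0.2, 1],
    [0.26, 0.18, 0, 0, 0, 0.2, 1],
  ],
)

```text
clock: 2.1
position: [549.5, 103.4, 304.9]
ee_rot: [0.86, -0.51, 0.0, -0.0]
contact_force: [-0.1, -0.1, 0.2]
gripper_width: 85.7
grasp_force: 0.0
```

```bash
python3 - <<'E'
from h import *
s=arm.read_state();print(s["clock"],s["position"],s["ee_rot"],s["contact_force"])
w=arm.calibration("wrist");p,d=arm.get_image("wrist");np.savez("w1.npz",p=p,d=d,m=w["mtx"],T=w["cam_to_world"])
cv2.imwrite("pics/w1.png",p[:,:,::-1])
print(white_plate(p,w,28))
E
```

```text
2.1 [549.47412828 103.38153129 304.85757426] [ 8.60041048e-01 -5.10224814e-01  7.91093734e-05 -1.69358598e-04] [-0.1485669  -0.12304706  0.23566547]
(array([696.00421143, 277.79693604]), (81.33820343017578, 190.60362243652344), 13.68622875213623)
```

View pics/w1.png

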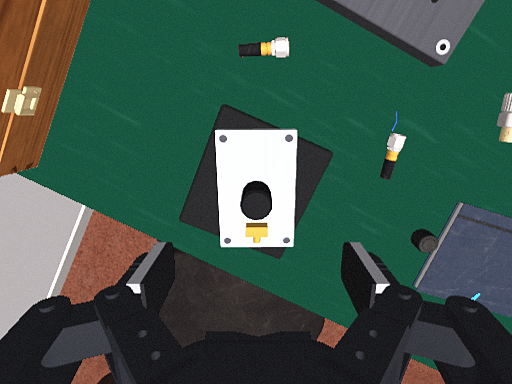

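The wrist view shows the plate nearly square to the image, with corners at about (216,130), (297,128), (296,246) and (219,248). The knob is at (257,198) and the connector at (257,232).

```bash
python3 - <<'E'
from h import *
z=np.load("w1.npz");w=dict(mtx=z["m"],cam_to_world=z["T"]);p=z["p"]
for h in(24,28,32):
    print(h,white_plate(p,w,h,(195,110,320,265)))
# heights by triangulation of knob top and plate corners with top view
ct=arm.calibration("top");t=np.load("top0.npz")["p"];f=790/210.;g=470/125.
cr=lambda u,v:(150+u/f,165+v/g)
for n,a,b in(("corner-y+x",cr(192,52),(216,130)),("corner-y-x",cr(245,146),(297,128)),("corner+y-x",cr(96,236),(296,246)),("corner+y+x",cr(40,140),(219,248))):
    print(n,tri(ct,a,w,b))
m=(p.max(2)<60).astype(np.uint8);m[:150]=0;m[222:]=0;m[:,:225]=0;m[:,290:]=0
q=max(cv2.findContours(m,0,2)[0],key=cv2.contourArea);print(cv2.boundingRect(q),cv2.fitEllipse(q))
E
```

```text
24 (array([549.68426514, 105.911026  ]), (71.06053924560547, 111.92598724365234), 29.025630950927734)
28 (array([550.26397705, 104.79910278]), (69.92701721191406, 110.14059448242188), 29.02569007873535)
32 (array([550.84368896, 103.68711853]), (68.79344177246094, 108.35517120361328), 29.02570152282715)
corner-y+x (array([605.7528546 ,  72.24085964,  30.69580541]), np.float64(1.103341979465185))
corner-y-x (array([545.66302319,  39.34806795,  21.96624061]), np.float64(0.7093040937534404))
corner+y-x (array([490.67315823, 133.43042629,  29.13574148]), np.float64(1.428966512198469))
corner+y+x (array([553.53033725, 169.57824577,  29.89745463]), np.float64(3.097965629268099))
(241, 181, 31, 39) ((255.98460388183594, 200.26959228515625), (30.86550521850586, 38.38541030883789), 1.3198356628417969)
```

Call:
carry_out(
  rows=[
    [-0.004, -0.007, 0.25, 0, 0, 0, 1],
    [-0.004, -0.007, 0.4, 0, 0, 0, 1],
    [-0.004, -0.007, 0.48, 0, 0, 0, 1],
    [-0.004, -0.007, 0.505, 0, 0, 0, 1],
    [-0.004, -0.007, 0.505, 0, 0, 0, 1],
  ],
)

```text
clock: 2.78
position: [550.8, 104.1, 204.3]
ee_rot: [0.86, -0.511, 0.0, -0.0]
contact_force: [-0.3, -0.0, 0.2]
gripper_width: 85.7
grasp_force: 0.0
```

Call:
carry_out(
  rows=[
    [0, 0, 0, 0, 0, 0, -1],
    [0, 0, 0, 0, 0, 0, -1],
    [0, 0, 0, 0, 0, 0, -1],
    [0, 0, 0, 0, 0, 0, -1],
    [0, 0, 0, 0, 0, 0, -1],
    [0, 0, 0, 0, 0, 0, -1],
    [0, 0, 0, 0, 0, 0, -1],
    [0, 0, 0, 0, 0, 0, -1],
  ],
)

```text
clock: 3.78
position: [550.7, 104.0, 204.4]
ee_rot: [0.86, -0.511, 0.0, -0.0]
contact_force: [-0.8, -0.5, 5.0]
gripper_width: 24.3
grasp_force: 58.9
```

Call:
carry_out(
  rows=[
    [0, 0, -0.05, 0, 0, 0, -1],
    [0, 0, -0.2, 0, 0, 0, -1],
    [0, 0, -0.35, 0, 0, 0, -1],
    [0.1, 0.06, -0.4, 0, 0, 0, -1],
    [0.3, 0.18, -0.4, 0, 0, 0.03, -1],
    [0.5, 0.31, -0.4, 0, 0, 0.06, -1],
    [0.7, 0.43, -0.4, 0, 0, 0.09, -1],
    [0.9, 0.55, -0.4, 0, 0, 0.12, -1],
    [1, 0.615, -0.4, 0, 0, 0.148, -1],
    [1, 0.615, -0.4, 0, 0, 0.148, -1],
    [1, 0.615, -0.4, 0, 0, 0.148, -1],
  ],
)

```text
clock: 5.15
position: [537.4, -130.3, 283.1]
ee_rot: [0.719, -0.695, -0.001, 0.0]
contact_force: [0.6, -0.2, -3.9]
gripper_width: 24.0
grasp_force: 59.5
```

```bash
python3 - <<'E'
from h import *
s=arm.read_state();print(s["clock"],s["position"],s["ee_rot"],s["contact_force"],s["gripper_width"])
w=arm.calibration("wrist");p,d=arm.get_image("wrist");np.savez("w2.npz",p=p,d=d,m=w["mtx"],T=w["cam_to_world"])
t,_=arm.get_image("top")
t=cv2.resize(t[150:250,220:350],(520,400),interpolation=2)
cv2.imwrite("pics/w2.png",cv2.resize(p,(400,300))[:,:,::-1])
a=np.zeros((400,800,3),np.uint8);a[:300,:400]=cv2.resize(p,(400,300));a[:308,400:]=cv2.resize(t,(400,308));cv2.imwrite("pics/w2.png",a[:,:,::-1])
E
```

```text
5.15 [ 537.43150348 -130.32349118  283.09841265] [ 7.18709108e-01 -6.95310397e-01 -7.08268231e-04  4.11325382e-04] [ 0.58371767 -0.22642772 -3.89258435] 24.002716330721256
```

View pics/w2.png

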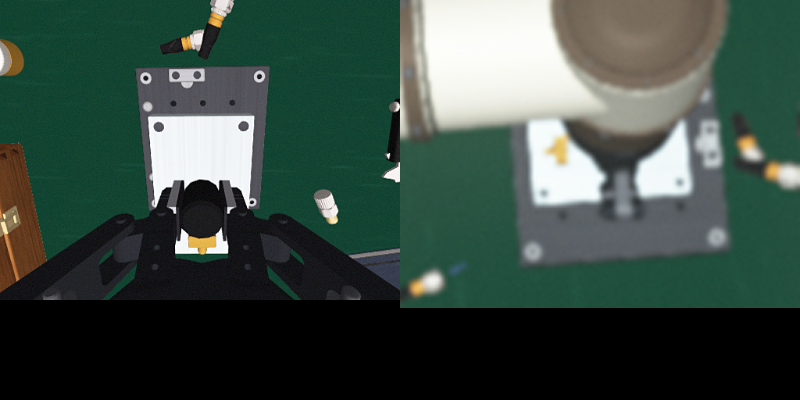

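The wrist image (left half) shows the held plate over the base. In half-size pixels, the right dowel is at (148,106), the left dowel at (151,177) and the stop nose at (187,85). I'll refine these.

```bash
python3 - <<'E'
from h import *
z=np.load("w2.npz");w=dict(mtx=z["m"],cam_to_world=z["T"]);p=z["p"]
m=(cv2.cvtColor(p,cv2.COLOR_RGB2GRAY)>135).astype(np.uint8)
n,l,st,c=cv2.connectedComponentsWithStats(m)
for i in range(1,n):
    if st[i,4]>15 and 165<c[i,0]<360 and 75<c[i,1]<250: print(st[i],c[i].round(1),plane(w,c[i],29)[0,:2].round(1),plane(w,c[i],20)[0,:2].round(1))
# base outline at z=20: edge rows
for v in(95,110,125):
    g=p[v].astype(int);r=(g[:,1]-g[:,0]>15);x=np.where(~r[150:360])[0]+150;print(v,x.min(),x.max(),plane(w,[(x.min(),v),(x.max(),v)],20)[:,:2].round(1).tolist())
print(white_plate(p,w,95,(180,140,340,225),v=170))
E
```

```text
[216  88  46  25 705] [238.5  97.5] [ 554.  -209.2] [ 554.6 -209.3]
[325  90  14  16 143] [331.6  97.4] [ 484.8 -211.5] [ 482.6 -211.7]
[179  92  15  16 144] [186.2  99.6] [ 592.9 -206.4] [ 595.  -206.4]
[183 130  12  13 120] [188.6 136.1] [ 592.1 -179.5] [ 594.2 -178.4]
[  189   148   139   119 11668] [257.7 194.2] [ 537.2 -134.1] [ 537.1 -131.2]
95 174 343 [[604.2, -209.4], [474.0, -213.7]]
110 175 342 [[604.0, -198.3], [473.4, -202.6]]
125 177 341 [[603.0, -186.9], [472.8, -191.1]]
(array([ 538.35009766, -159.52375793]), (75.50934600830078, 45.56710433959961), -88.12312483787537)
```

Call:
carry_out(
  rows=[
    [0, 0, 0.15, 0, 0, 0, -1],
    [0, 0, 0.28, 0, 0, 0, -1],
    [0, 0, 0.34, 0, 0, 0, -1],
    [0, 0, 0.36, 0, 0, 0, -1],
    [0, 0, 0.365, 0, 0, 0, -1],
    [0, 0, 0.37, 0, 0, 0, -1],
  ],
)

```text
clock: 6.0
position: [538.2, -130.5, 210.6]
ee_rot: [0.719, -0.695, 0.001, -0.001]
contact_force: [0.2, -0.2, -3.9]
gripper_width: 24.6
grasp_force: 59.4
```

Call:
carry_out(
  rows=[
    [0, 0, 0.003, 0, 0, 0, -1],
    [0, 0, 0.006, 0, 0, 0, -1],
    [0, 0, 0.006, 0, 0, 0, -1],
  ],
)

```text
clock: 6.38
position: [537.8, -130.6, 208.6]
ee_rot: [0.719, -0.695, 0.0, -0.0]
contact_force: [-0.2, 0.3, -4.2]
gripper_width: 24.1
grasp_force: 59.4
```

Call:
carry_out(
  rows=[
    [0, 0, 0.003, 0, 0, 0, -1],
    [0, 0, 0.005, 0, 0, 0, -1],
    [0, 0, 0.005, 0, 0, 0, -1],
  ],
)

```text
clock: 6.75
position: [537.7, -130.6, 208.4]
ee_rot: [0.719, -0.695, 0.0, -0.0]
contact_force: [-3.7, 1.0, 5.9]
gripper_width: 24.0
grasp_force: 60.5
```

Call:
carry_out(
  rows=[
    [0, 0, 0, 0, 0, 0, 0],
    [0, 0, 0, 0, 0, 0, 0.5],
    [0, 0, 0, 0, 0, 0, 0.5],
    [0, 0, -0.05, 0, 0, 0, 0.5],
    [0, 0, -0.2, 0, 0, 0, 0.5],
    [0, 0, -0.4, 0, 0, 0, 0.5],
    [0.1, 0, -0.5, 0, 0, 0, -1],
    [0.1, 0, -0.5, 0, 0, 0, -1],
    [0.1, 0, -0.5, 0, 0, 0, -1],
    [0.1, 0, -0.5, 0, 0, 0, -1],
    [0.1, 0, -0.5, 0, 0, 0, -1],
  ],
)

```text
clock: 8.12
position: [538.4, -150.3, 306.7]
ee_rot: [0.719, -0.695, -0.001, 0.001]
contact_force: [-0.0, -0.1, 0.6]
gripper_width: 0.4
grasp_force: 0.0
```

```bash
python3 - <<'E'
from h import *
s=arm.read_state();print(s["clock"],s["position"],s["ee_rot"],s["contact_force"],s["gripper_width"])
w=arm.calibration("wrist");p,d=arm.get_image("wrist");np.savez("w3.npz",p=p,d=d,m=w["mtx"],T=w["cam_to_world"])
cv2.imwrite("pics/w3.png",p[:,:,::-1])
m=(cv2.cvtColor(p,cv2.COLOR_RGB2GRAY)>135).astype(np.uint8)
n,l,st,c=cv2.connectedComponentsWithStats(m)
for i in range(1,n):
    if st[i,4]>15: print(st[i],c[i].round(1),plane(w,c[i],29)[0,:2].round(1),plane(w,c[i],20)[0,:2].round(1))
E
```

```text
8.125 [ 538.38380223 -150.25719132  306.66056922] [ 7.18734828e-01 -6.95283744e-01 -6.31523359e-04  6.03287269e-04] [-0.04381047 -0.07457168  0.61293279] 0.37001121990059305
[ 230    4  282   21 2942] [368.9  13.7] [ 458.3 -293.2] [ 455.3 -295.6]
[267  25  27  46 804] [280.   45.9] [ 524.4 -268.9] [ 523.8 -270.4]
[ 496   39   16  106 1025] [505.8 103.5] [ 335.2 -232.1] [ 327.7 -232.2]
[236  69  25  24 389] [249.2  81.3] [ 547.9 -242.1] [ 548.1 -242.7]
[   0   76   43   47 1639] [ 19. 100.] [ 736.6 -221.5] [ 743.7 -221.3]
[221 114  41  22 526] [241.6 122.9] [ 553.5 -209.2] [ 554.  -208.6]
[317 116  14  13 111] [323.5 122.1] [ 484.5 -212.1] [ 482.5 -211.5]
[189 118  13  13 107] [194.7 123.9] [ 592.9 -207. ] [ 594.8 -206.3]
[192 151  11  11  93] [196.7 156. ] [ 592.1 -179.7] [ 593.9 -178. ]
[479 150   6  11  43] [481.7 154.9] [ 343.8 -188.8] [ 336.6 -187.5]
[ 216  153   82  114 6087] [256.9 195.3] [ 538.5 -145.4] [ 538.4 -142.5]
[487 160  25  52 938] [499.8 185.8] [ 320.  -161.6] [ 312.  -159.2]
[471 208   4   7  16] [473.1 210.4] [ 338.  -137.3] [ 330.6 -134. ]
[ 11 214  19  69 227] [ 20.2 247.3] [764.3 -85.4] [772.5 -80.3]
[469 216  43  25 669] [492.1 229.9] [ 314.9 -118.2] [ 306.7 -114.3]
[198 231  10   9  74] [202.7 235. ] [ 588.6 -104.1] [590.4 -99.6]
[389 252  28  38 525] [405.2 271.1] [388.9 -71.2] [383.4 -65.5]
[311 259  11  10  73] [315.9 263.6] [478.2 -76.7] [476.  -71.3]
[200 261  11  10  72] [205.5 265.3] [586.7 -71.4] [588.4 -65.8]
[245 264   9  10  36] [250.7 266.5] [542.2 -71.5] [542.3 -65.8]
[262 264   9  10  39] [264.6 266.4] [528.6 -71.9] [528.1 -66.3]
[ 31 278   5   7  22] [ 32.7 280.5] [759.7 -48.5] [767.6 -42. ]
[ 42 279   5  10  30] [ 43.7 284. ] [749.5 -44.8] [757.1 -38.1]
[ 20 287  22  50 251] [ 31.7 304.4] [766.5 -19.7] [774.7 -12.2]
[432 316  80  13 158] [473.1 322.1] [305.5 -11.9] [297.   -4.1]
[ 41 339   5  10  17] [ 42.9 343.9] [764.6  31.3] [772.7  40.7]
```

View pics/w3.png

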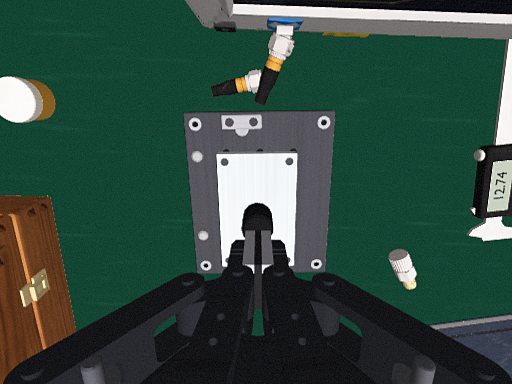

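The wrist view shows the plate flat on the base and clear of all locators: right dowel (197,156), left dowel (203,235), nose (241,133), plate corners (217,153) and (297,153). Next I'll compute its pose in the base frame and where to push.

```bash
python3 - <<'E'
from h import *
z=np.load("w3.npz");w=dict(mtx=z["m"],cam_to_world=z["T"]);p=z["p"];g=cv2.cvtColor(p,cv2.COLOR_RGB2GRAY)
b0=np.array([535.3,-139.0]);a=np.radians(2.65);B=np.array([[np.cos(a),-np.sin(a)],[np.sin(a),np.cos(a)]])
def inb(uv,z):return (plane(w,uv,z)[:,:2]-b0)@B
W=g>140
rows=np.arange(170,226,5);L=[np.where(W[r,205:310])[0].min()+205 for r in rows];Rr=[np.where(W[r,205:310])[0].max()+206 for r in rows]
l=inb(np.c_[L,rows],32);r=inb(np.c_[Rr,rows],32)
print("+x edge fit",np.polyfit(l[:,1],l[:,0],1),"-x edge",np.polyfit(r[:,1],r[:,0],1),l[:,1].min(),l[:,1].max())
cols=np.arange(230,285,6);T=[np.where(W[145:180,c])[0].min()+145 for c in cols];e=inb(np.c_[cols,T],32);print("-y end",e.mean(0),np.polyfit(e[:,0],e[:,1],1))
print("tcp in base",(arm.read_state()["position"][:2]-b0)@B)
E
```

```text
+x edge fit [3.26479526e-03 3.74844222e+01] -x edge [ 1.50631951e-03 -3.24999722e+01] -31.2918301456647 20.96580805836434
-y end [  2.28023375 -45.50031657] [ 7.91545138e-03 -4.55183656e+01]
tcp in base [  2.60981556 -11.40773067]
```

Call:
carry_out(
  rows=[
    [-0.068, 0.15, 0, 0, 0, -0.0042, -1],
    [-0.068, 0.3, 0, 0, 0, -0.0042, -1],
    [-0.068, 0.3, 0.2, 0, 0, -0.0042, -1],
    [-0.068, 0.3, 0.4, 0, 0, -0.0042, -1],
    [-0.068, 0.3, 0.5, 0, 0, -0.0042, -1],
    [-0.068, 0.3, 0.535, 0, 0, -0.0042, -1],
    [-0.068, 0.3, 0.54, 0, 0, -0.0042, -1],
    [-0.068, 0.3, 0.54, 0, 0, -0.0042, -1],
  ],
)

```text
clock: 9.18
position: [478.5, -138.9, 200.3]
ee_rot: [0.723, -0.691, 0.001, -0.001]
contact_force: [0.3, 0.6, 0.1]
gripper_width: 0.2
grasp_force: 0.0
```

```bash
cat >> h.py <<'E'
b0=np.array([535.3,-139.0]);_a=np.radians(2.65);B=np.array([[np.cos(_a),-np.sin(_a)],[np.sin(_a),np.cos(_a)]])
def st():
    s=arm.read_state();q=s["ee_rot"]
    print(round(s["clock"],2),"base",((s["position"][:2]-b0)@B).round(2),"z",round(s["position"][2],2),"yaw+90",round(90+np.degrees(2*np.arctan2(q[1],q[0])),2),"F",(s["contact_force"][:2]@B).round(2),round(s["contact_force"][2],2))
E
python3 -c "from h import *;st()"
```

```text
9.18 base [-56.74   2.72] z 200.33 yaw+90 2.65 F [0.29 0.54] 0.14
```

Call:
carry_out(
  rows=[
    [0, 0, 0.01, 0, 0, 0, -1],
    [0, -0.01, 0.01, 0, 0, 0, -1],
    [0, -0.02, 0.01, 0, 0, 0, -1],
    [0, -0.03, 0.01, 0, 0, 0, -1],
    [0, -0.035, 0.01, 0, 0, 0, -1],
    [0, -0.035, 0.01, 0, 0, 0, -1],
  ],
)

```text
clock: 9.93
position: [485.1, -138.6, 197.5]
ee_rot: [0.723, -0.691, -0.0, 0.0]
contact_force: [-0.2, 0.4, -0.6]
gripper_width: 0.3
grasp_force: 0.0
```

Call:
carry_out(
  rows=[
    [0, -0.005, 0, 0, 0, 0, -1],
    [0, -0.01, 0, 0, 0, 0, -1],
    [0, -0.015, 0, 0, 0, 0, -1],
    [0, -0.02, 0, 0, 0, 0, -1],
  ],
)

```text
clock: 10.42
position: [489.1, -138.4, 197.5]
ee_rot: [0.723, -0.691, 0.0, -0.0]
contact_force: [-0.3, -0.4, -0.2]
gripper_width: -0.0
grasp_force: 0.0
```

Call:
carry_out(
  rows=[
    [0, -0.005, 0, 0, 0, 0, -1],
    [0, -0.01, 0, 0, 0, 0, -1],
    [0, -0.015, 0, 0, 0, 0, -1],
    [0, -0.02, 0, 0, 0, 0, -1],
  ],
)

```text
clock: 10.92
position: [492.0, -138.4, 197.3]
ee_rot: [0.723, -0.691, -0.001, 0.001]
contact_force: [-4.1, 0.2, 3.7]
gripper_width: 0.2
grasp_force: 2.6
```

```bash
python3 -c "from h import *;st()"
```

```text
10.93 base [-43.25   2.65] z 197.29 yaw+90 2.6 F [-4.07  0.44] 3.67
```

Call:
carry_out(
  rows=[
    [0, -0.004, 0, 0, 0, 0, -1],
    [0, -0.008, 0, 0, 0, 0, -1],
    [0, -0.012, 0, 0, 0, 0, -1],
    [0, -0.016, 0, 0, 0, 0, -1],
    [0, -0.02, 0, 0, 0, 0, -1],
  ],
)

```text
clock: 11.55
position: [497.1, -138.1, 197.4]
ee_rot: [0.723, -0.691, 0.0, -0.0]
contact_force: [-2.1, 0.1, 0.0]
gripper_width: -0.1
grasp_force: 1.2
```

Call:
carry_out(
  rows=[
    [0, -0.004, 0, 0, 0, 0, -1],
    [0, -0.008, 0, 0, 0, 0, -1],
    [0, -0.012, 0, 0, 0, 0, -1],
    [0, -0.016, 0, 0, 0, 0, -1],
  ],
)

```text
clock: 12.05
position: [500.3, -137.9, 197.5]
ee_rot: [0.723, -0.691, 0.0, -0.0]
contact_force: [-2.6, -0.1, -0.2]
gripper_width: 0.2
grasp_force: 1.0
```

```bash
python3 -c "from h import *;st()"
```

```text
12.05 base [-34.9    2.72] z 197.5 yaw+90 2.63 F [-2.58 -0.01] -0.16
```

Call:
carry_out(
  rows=[
    [0, -0.002, 0, 0, 0, 0, -1],
    [0, -0.004, 0, 0, 0, 0, -1],
    [0, -0.006, 0, 0, 0, 0, -1],
    [0, -0.008, 0, 0, 0, 0, -1],
    [0, -0.01, 0, 0, 0, 0, -1],
  ],
)

```text
clock: 12.68
position: [502.2, -137.8, 197.5]
ee_rot: [0.723, -0.691, 0.0, -0.0]
contact_force: [-1.2, -1.4, -0.6]
gripper_width: 0.1
grasp_force: 0.9
```

Call:
carry_out(
  rows=[
    [0, -0.002, 0, 0, 0, 0, -1],
    [0, -0.004, 0, 0, 0, 0, -1],
  ],
)

```text
clock: 12.92
position: [502.7, -137.8, 197.5]
ee_rot: [0.723, -0.691, -0.0, 0.0]
contact_force: [-3.4, -0.5, 0.9]
gripper_width: -0.0
grasp_force: 1.6
```

Call:
carry_out(
  rows=[
    [0, -0.002, 0, 0, 0, 0, -1],
    [0, -0.003, 0, 0, 0, 0, -1],
  ],
)

```text
clock: 13.18
position: [503.0, -137.8, 197.4]
ee_rot: [0.723, -0.691, -0.001, 0.001]
contact_force: [-4.1, 0.1, 1.6]
gripper_width: -0.2
grasp_force: 2.6
```

Call:
carry_out(
  rows=[
    [0, -0.002, 0, 0, 0, 0, -1],
    [0, -0.003, 0, 0, 0, 0, -1],
  ],
)

```text
clock: 13.42
position: [503.4, -137.8, 197.3]
ee_rot: [0.723, -0.691, -0.001, 0.001]
contact_force: [-6.3, -0.1, 3.4]
gripper_width: -0.2
grasp_force: 3.3
```

Call:
carry_out(
  rows=[
    [0, -0.002, 0, 0, 0, 0, -1],
    [0, -0.003, 0, 0, 0, 0, -1],
  ],
)

```text
clock: 13.68
position: [503.6, -137.8, 197.3]
ee_rot: [0.723, -0.691, -0.002, 0.001]
contact_force: [-7.7, 1.2, 4.5]
gripper_width: -0.0
grasp_force: 4.0
```

```bash
python3 -c "from h import *;st()"
```

```text
13.68 base [-31.61   2.68] z 197.31 yaw+90 2.6 F [-7.67  1.54] 4.46
```

Call:
carry_out(
  rows=[
    [0, -0.002, 0, 0, 0, 0, -1],
    [0, -0.005, 0, 0, 0, 0, -1],
    [0, -0.005, 0, 0, 0, 0, -1],
    [0, -0.005, 0, 0, 0, 0, -1],
    [0, -0.005, 0, 0, 0, 0, -1],
  ],
)

```text
clock: 14.3
position: [504.0, -137.7, 197.3]
ee_rot: [0.723, -0.691, -0.002, 0.002]
contact_force: [-7.8, 0.7, 5.1]
gripper_width: 0.3
grasp_force: 4.8
```

```bash
python3 - <<'E'
from h import *
st()
w=arm.calibration("wrist");p,d=arm.get_image("wrist");np.savez("w4.npz",p=p,d=d,m=w["mtx"],T=w["cam_to_world"])
cv2.imwrite("pics/w4.png",p[:,:,::-1])
E
```

```text
14.3 base [-31.19   2.7 ] z 197.28 yaw+90 2.59 F [-7.81  1.09] 5.08
```

View pics/w4.png

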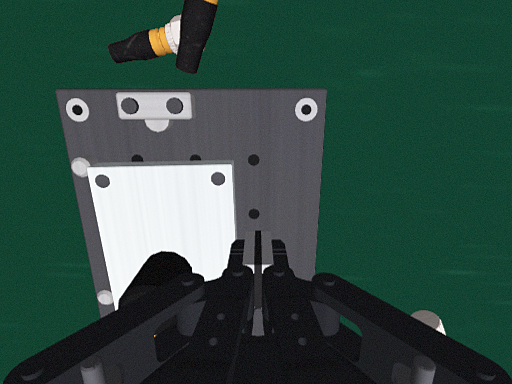

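The wrist view shows the plate's left edge beside both dowels, at (81,167) and (105,298). I'll check the gaps numerically.

```bash
python3 - <<'E'
from h import *
z=np.load("w4.npz");w=dict(mtx=z["m"],cam_to_world=z["T"]);p=z["p"];g=cv2.cvtColor(p,cv2.COLOR_RGB2GRAY)
inb=lambda uv,z:(plane(w,uv,z)[:,:2]-b0)@B
W=g>170
rows=np.r_[182:280:6];L=[np.where(W[r,85:160])[0].min()+85 for r in rows];l=inb(np.c_[L,rows],32);f=np.polyfit(l[:,1],l[:,0],1)
print("+x edge",f,"at dowels",np.polyval(f,[33,-43]),"resid",np.abs(np.polyval(f,l[:,1])-l[:,0]).max())
cols=np.r_[110:225:8];T=[np.where(W[150:190,c])[0].min()+150 for c in cols];e=inb(np.c_[cols,T],32);print("-y end",np.polyfit(e[:,0],e[:,1],1))
m=(g>135).astype(np.uint8);m[:,96:]=0
n,lb,s,c=cv2.connectedComponentsWithStats(m)
for i in range(1,n):
    if s[i,4]>40:print(s[i],c[i],inb(c[i],29),inb(c[i],20))
E
```

```text
+x edge [-1.96424821e-02  4.92353550e+01] at dowels [48.5871531  50.07998174] resid 0.25036706969853384
-y end [ 2.22654362e-02 -4.47730231e+01]
[ 66  98  23  24 345] [ 77.09275362 109.52463768] [[ 51.36701595 -70.33404107]] [[ 56.74919983 -70.1098421 ]]
[ 71 157  25  56 500] [ 85.596 173.968] [[ 52.93155423 -39.70322947]] [[ 58.4156591  -37.48360292]]
```

The plate is turned about 1.1°: it touches the right dowel and is still about 1.4 mm off the left one. I'll keep creeping and ease the downward drag a little.

Call:
carry_out(
  rows=[
    [0, 0, -0.002, 0, 0, 0, -1],
    [0, -0.002, -0.002, 0, 0, 0, -1],
    [0, -0.003, -0.002, 0, 0, 0, -1],
    [0, -0.003, -0.002, 0, 0, 0, -1],
  ],
)

```text
clock: 14.85
position: [504.4, -137.6, 197.4]
ee_rot: [0.723, -0.691, -0.003, 0.002]
contact_force: [-8.0, 1.0, 4.5]
gripper_width: -0.1
grasp_force: 4.6
```

Call:
carry_out(
  rows=[
    [0, -0.002, 0, 0, 0, 0, -1],
    [0, -0.003, 0, 0, 0, 0, -1],
    [0, -0.003, 0, 0, 0, 0, -1],
  ],
)

```text
clock: 15.22
position: [504.6, -137.6, 197.3]
ee_rot: [0.723, -0.691, -0.003, 0.003]
contact_force: [-9.0, 0.3, 4.8]
gripper_width: 0.1
grasp_force: 5.2
```

Call:
carry_out(
  rows=[
    [0, -0.002, 0, 0, 0, 0, -1],
    [0, -0.003, 0, 0, 0, 0, -1],
    [0, -0.003, 0, 0, 0, 0, -1],
  ],
)

```text
clock: 15.6
position: [504.8, -137.6, 197.3]
ee_rot: [0.723, -0.691, -0.003, 0.003]
contact_force: [-9.6, 1.0, 6.0]
gripper_width: 0.4
grasp_force: 5.9
```

```bash
cat >> h.py <<'E'
def edge(name,c0=85):
    w=arm.calibration("wrist");p,d=arm.get_image("wrist");g=cv2.cvtColor(p,cv2.COLOR_RGB2GRAY)
    cv2.imwrite(f"pics/{name}.png",p[:,:,::-1])
    W=g>170;inb=lambda uv,z:(plane(w,uv,z)[:,:2]-b0)@B
    rows=np.r_[182:280:6];L=[np.where(W[r,c0:160])[0].min()+c0 for r in rows];l=inb(np.c_[L,rows],32);f=np.polyfit(l[:,1],l[:,0],1)
    print("+x edge",f,"at dowels L,R",np.polyval(f,[33,-43]),np.abs(np.polyval(f,l[:,1])-l[:,0]).max())
    cols=np.r_[120:215:8];T=[np.where(W[130:190,c])[0].min()+130 for c in cols];e=inb(np.c_[cols,T],32);print("-y end",np.polyfit(e[:,0],e[:,1],1))
E
python3 -c "from h import *;st();edge('w5')"
```

```text
15.6 base [-30.37   2.79] z 197.28 yaw+90 2.57 F [-9.57  1.46] 5.97
+x edge [-1.61805534e-02  4.93809345e+01] at dowels L,R [48.84697625 50.07669831] 0.22218624968685674
-y end [ 9.61531422e-03 -4.59524646e+01]
```

```bash
python3 - <<'E'
import cv2
a=cv2.imread("pics/w5.png")
x=cv2.resize(a[140:200,50:130],(400,300),interpolation=2);y=cv2.resize(a[270:330,70:150],(400,300),interpolation=2)
cv2.imwrite("pics/c5.png",cv2.hconcat([x,y]))
E
```

```text
(no output)
```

View pics/c5.png

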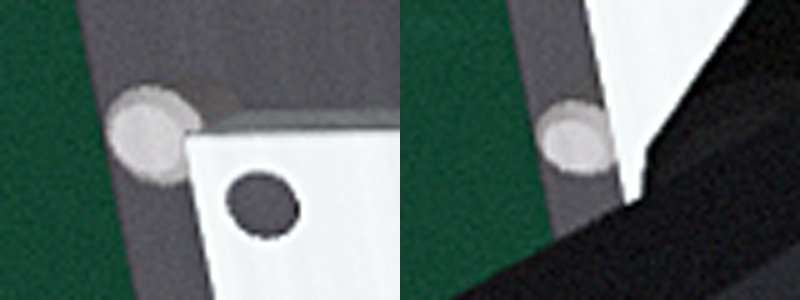

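Call:
carry_out(
  rows=[
    [0, 0, -0.002, 0, 0, 0, -1],
    [0, 0, -0.004, 0, 0, 0, -1],
    [0, 0, -0.004, 0, 0, 0, -1],
  ],
)

```text
clock: 16.02
position: [505.2, -137.3, 197.5]
ee_rot: [0.723, -0.691, -0.003, 0.002]
contact_force: [-8.0, 3.3, 1.1]
gripper_width: 0.1
grasp_force: 3.9
```

Call:
carry_out(
  rows=[
    [0, 0, -0.002, 0, 0, 0, -1],
    [0, 0, -0.004, 0, 0, 0, -1],
    [0, 0, -0.004, 0, 0, 0, -1],
  ],
)

```text
clock: 16.4
position: [505.3, -137.3, 198.0]
ee_rot: [0.723, -0.691, -0.003, 0.002]
contact_force: [-6.0, 1.8, -1.7]
gripper_width: 0.2
grasp_force: 3.1
```

```bash
python3 -c "from h import *;st();edge('w6')"
```

```text
16.4 base [-29.94   3.05] z 198.03 yaw+90 2.55 F [-5.92  2.06] -1.74
+x edge [-1.83379876e-04  4.99962945e+01] at dowels L,R [49.99024295 50.00417982] 0.2578393457546184
-y end [-3.45706301e-03 -4.41070918e+01]
```

Call:
carry_out(
  rows=[
    [0, -0.002, 0, 0, 0, 0, -1],
    [0, -0.004, 0, 0, 0, 0, -1],
    [0, -0.004, 0, 0, 0, 0, -1],
    [0, -0.004, 0, 0, 0, 0, -1],
    [0, -0.004, 0, 0, 0, 0, -1],
  ],
)

```text
clock: 17.08
position: [505.5, -137.3, 197.8]
ee_rot: [0.723, -0.691, -0.004, 0.003]
contact_force: [-8.5, 2.4, -1.3]
gripper_width: 0.3
grasp_force: 3.6
```

Call:
carry_out(
  rows=[
    [0, -0.003, 0, 0, 0, 0, -1],
    [0, -0.005, 0, 0, 0, 0, -1],
    [0, -0.005, 0, 0, 0, 0, -1],
    [0, -0.005, 0, 0, 0, 0, -1],
    [0, -0.005, 0, 0, 0, 0, -1],
    [0, -0.005, 0, 0, 0, 0, -1],
  ],
)

```text
clock: 17.82
position: [505.9, -137.3, 197.7]
ee_rot: [0.722, -0.691, -0.005, 0.004]
contact_force: [-9.1, 2.7, -0.0]
gripper_width: -0.3
grasp_force: 4.5
```

```bash
python3 -c "from h import *;st();edge('w7')"
```

```text
17.82 base [-29.25   3.02] z 197.67 yaw+90 2.52 F [-8.97  3.09] -0.04
+x edge [-3.53604353e-03  4.99764033e+01] at dowels L,R [49.85971391 50.12845322] 0.2514190867853401
-y end [-7.62734952e-03 -4.55445041e+01]
```

Call:
carry_out(
  rows=[
    [0, -0.003, 0, 0, 0, 0, -1],
    [0, -0.006, 0, 0, 0, 0, -1],
    [0.002, -0.006, 0, 0, 0, 0, -1],
    [0.004, -0.006, 0, 0, 0, 0, -1],
    [0.004, -0.006, 0, 0, 0, 0, -1],
    [0.004, -0.006, 0, 0, 0, 0, -1],
    [0.004, -0.006, 0, 0, 0, 0, -1],
  ],
)

```text
clock: 18.75
position: [506.5, -137.7, 197.6]
ee_rot: [0.722, -0.691, -0.006, 0.004]
contact_force: [-11.7, 6.1, 2.3]
gripper_width: -0.0
grasp_force: 5.9
```

```bash
python3 -c "from h import *;st()"
```

```text
18.75 base [-28.74   2.68] z 197.58 yaw+90 2.51 F [-11.36   6.65] 2.25
```

Call:
carry_out(
  rows=[
    [0, 0.02, 0, 0, 0, 0, -1],
    [0, 0.06, 0, 0, 0, 0, -1],
    [0, 0.08, -0.1, 0, 0, 0, -1],
    [0, 0.08, -0.38, 0, 0, 0, -1],
    [-0.2, 0, -0.38, 0, 0, 0, -1],
    [-0.41, -0.12, -0.38, 0, 0, 0, -1],
    [-0.41, -0.26, -0.38, 0, 0, 0, -1],
    [-0.41, -0.26, -0.38, 0, 0, 0, -1],
    [-0.41, -0.26, -0.38, 0, 0, 0, -1],
  ],
)

```text
clock: 19.88
position: [558.9, -54.0, 275.7]
ee_rot: [0.723, -0.691, 0.0, -0.001]
contact_force: [-0.6, -0.1, -0.6]
gripper_width: 0.1
grasp_force: 0.0
```

```bash
python3 - <<'E'
from h import *
st()
w=arm.calibration("wrist");p,d=arm.get_image("wrist");np.savez("w8.npz",p=p,d=d,m=w["mtx"],T=w["cam_to_world"]);cv2.imwrite("pics/w8.png",p[:,:,::-1])
E
```

```text
19.88 base [27.49 83.77] z 275.71 yaw+90 2.62 F [-0.62 -0.07] -0.57
```

View pics/w8.png

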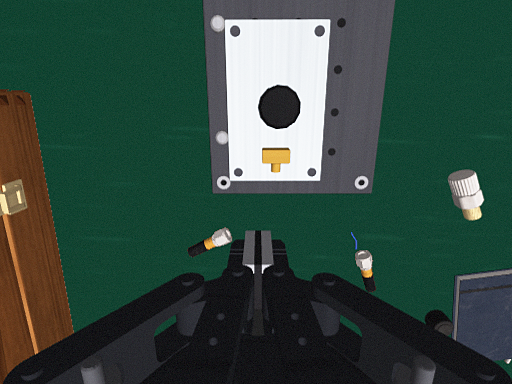

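The view shows the plate still lying along both dowels, at (217,23) and (222,138). Its connector end is facing me, with that edge at row 180.

```bash
cat >> h.py <<'E'
def edge2(p,w,r0,r1,c0,c1):
    g=cv2.cvtColor(p,cv2.COLOR_RGB2GRAY);W=g>185;inb=lambda uv,z:(plane(w,uv,z)[:,:2]-b0)@B
    rows=np.r_[r0:r1:5];rows=rows[(abs(rows-138)>14)];L=[np.where(W[r,c0:c1])[0].min()+c0 for r in rows];l=inb(np.c_[L,rows],32);f=np.polyfit(l[:,1],l[:,0],1)
    print("+x",f,"L,R",np.polyval(f,[33,-43]))
    cols=np.r_[c0+15:c1:5];T=[np.where(W[r0:r1+40,c])[0].max()+r0+1 for c in cols];e=inb(np.c_[cols,T],32);print("+y end",np.polyfit(e[:,0],e[:,1],1),np.median(e[:,1]))
E
python3 - <<'E'
from h import *
z=np.load("w8.npz");edge2(z["p"],dict(mtx=z["m"],cam_to_world=z["T"]),50,170,224,310)
E
```

```text
+x [4.92102697e-04 4.95339637e+01] L,R [49.55020309 49.51280328]
+y end [-2.40451573e-04  6.58536559e+01] 65.84996627292311
```

Call:
carry_out(
  rows=[
    [-0.01, 0.062, 0, 0, 0, 0, -1],
    [-0.01, 0.062, 0.2, 0, 0, 0, -1],
    [-0.01, 0.062, 0.33, 0, 0, 0, -1],
    [-0.01, 0.062, 0.38, 0, 0, 0, -1],
    [-0.01, 0.062, 0.388, 0, 0, 0, -1],
    [-0.01, 0.062, 0.388, 0, 0, 0, -1],
    [-0.01, 0.062, 0.388, 0, 0, 0, -1],
  ],
)

```text
clock: 20.8
position: [546.6, -52.5, 198.9]
ee_rot: [0.723, -0.691, 0.001, -0.001]
contact_force: [0.1, 0.1, 0.0]
gripper_width: 0.1
grasp_force: 0.0
```

Call:
carry_out(
  rows=[
    [0.01, 0, 0, 0, 0, 0, -1],
    [0.02, 0, 0, 0, 0, 0, -1],
    [0.025, 0, 0, 0, 0, 0, -1],
    [0.03, 0, 0, 0, 0, 0, -1],
    [0.035, 0, 0, 0, 0, 0, -1],
  ],
)

```text
clock: 21.42
position: [546.7, -59.6, 197.9]
ee_rot: [0.723, -0.691, -0.0, 0.0]
contact_force: [1.9, 0.1, -0.0]
gripper_width: -0.2
grasp_force: 0.0
```

```bash
python3 -c "from h import *;st()"
```

```text
21.43 base [15.04 78.8 ] z 197.89 yaw+90 2.63 F [ 1.93 -0.02] -0.03
```

Call:
carry_out(
  rows=[
    [0.004, 0, 0, 0, 0, 0, -1],
    [0.008, 0, 0, 0, 0, 0, -1],
    [0.012, 0, 0, 0, 0, 0, -1],
    [0.016, 0, 0, 0, 0, 0, -1],
    [0.02, 0, 0, 0, 0, 0, -1],
  ],
)

```text
clock: 22.05
position: [546.8, -63.3, 197.9]
ee_rot: [0.723, -0.691, -0.0, -0.0]
contact_force: [-0.1, 1.8, -0.5]
gripper_width: -0.1
grasp_force: 1.2
```

Call:
carry_out(
  rows=[
    [0.004, 0, 0, 0, 0, 0, -1],
    [0.008, 0, 0, 0, 0, 0, -1],
    [0.012, 0, 0, 0, 0, 0, -1],
    [0.016, 0, 0, 0, 0, 0, -1],
    [0.02, 0, 0, 0, 0, 0, -1],
  ],
)

```text
clock: 22.68
position: [547.0, -67.6, 197.9]
ee_rot: [0.723, -0.691, -0.0, 0.0]
contact_force: [-0.6, 2.2, -2.0]
gripper_width: 0.1
grasp_force: 1.1
```

```bash
python3 - <<'E'
from h import *
st()
w=arm.calibration("wrist");p,d=arm.get_image("wrist");np.savez("w9.npz",p=p,d=d,m=w["mtx"],T=w["cam_to_world"]);cv2.imwrite("pics/w9.png",p[:,:,::-1])
E
```

```text
22.68 base [15.02 70.82] z 197.89 yaw+90 2.63 F [-0.52  2.28] -2.04
```

View pics/w9.png

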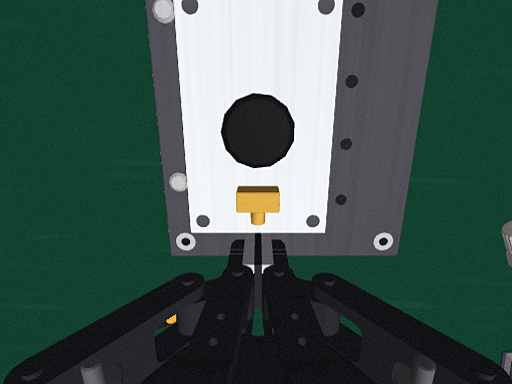

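The fingers push centrally on the connector end, and both dowels, at (163,10) and (178,182), still lie along the edge.

```bash
python3 - <<'E'
from h import *
z=np.load("w9.npz");p,w=z["p"],dict(mtx=z["m"],cam_to_world=z["T"]);W=cv2.cvtColor(p,cv2.COLOR_RGB2GRAY)>185
inb=lambda uv,z:(plane(w,uv,z)[:,:2]-b0)@B
rows=np.r_[30:160:5,200:225:5];L=[np.where(W[r,172:215])[0].min()+172 for r in rows];l=inb(np.c_[L,rows],32);f=np.polyfit(l[:,1],l[:,0],1);print(f,np.polyval(f,[33,-43]))
c=np.r_[195:230:5,285:320:5];T=[np.where(W[225:245,k])[0].max()+226 for k in c];e=inb(np.c_[c,T],32);print(np.polyfit(e[:,0],e[:,1],1),np.median(e[:,1]))
E
```

```text
[3.00574678e-04 4.97417124e+01] [49.75163133 49.72878765]
[-4.97113858e-04  5.95281282e+01] 59.51991334656883
```

Call:
carry_out(
  rows=[
    [0.004, 0, 0, 0, 0, 0, -1],
    [0.008, 0, 0, 0, 0, 0, -1],
    [0.012, 0, 0, 0, 0, 0, -1],
    [0.016, 0, 0, 0, 0, 0, -1],
    [0.02, 0, 0, 0, 0, 0, -1],
    [0.024, 0, 0, 0, 0, 0, -1],
    [0.028, 0, 0, 0, 0, 0, -1],
    [0.032, 0, 0, 0, 0, 0, -1],
  ],
)

```text
clock: 23.72
position: [547.3, -73.9, 197.9]
ee_rot: [0.723, -0.691, 0.0, -0.0]
contact_force: [0.2, 1.6, -0.9]
gripper_width: 0.1
grasp_force: 1.1
```

Call:
carry_out(
  rows=[
    [0.002, 0, 0, 0, 0, 0, -1],
    [0.004, 0, 0, 0, 0, 0, -1],
    [0.006, 0, 0, 0, 0, 0, -1],
    [0.008, 0, 0, 0, 0, 0, -1],
  ],
)

```text
clock: 24.22
position: [547.4, -75.5, 197.9]
ee_rot: [0.723, -0.691, -0.0, 0.0]
contact_force: [0.4, 2.0, 0.6]
gripper_width: 0.2
grasp_force: 1.0
```

Call:
carry_out(
  rows=[
    [0.002, 0, 0, 0, 0, 0, -1],
    [0.004, 0, 0, 0, 0, 0, -1],
  ],
)

```text
clock: 24.48
position: [547.4, -76.3, 197.9]
ee_rot: [0.723, -0.691, -0.0, 0.0]
contact_force: [-0.9, 1.5, -0.5]
gripper_width: -0.1
grasp_force: 1.0
```

```bash
python3 -c "from h import *;st()"
```

```text
24.48 base [15.   62.07] z 197.92 yaw+90 2.63 F [-0.82  1.52] -0.45
```

Call:
carry_out(
  rows=[
    [0.002, 0, 0, 0, 0, 0, -1],
    [0.004, 0, 0, 0, 0, 0, -1],
  ],
)

```text
clock: 24.72
position: [547.5, -77.1, 197.9]
ee_rot: [0.723, -0.691, -0.0, -0.0]
contact_force: [-0.0, 3.0, -0.7]
gripper_width: -0.2
grasp_force: 1.8
```

Call:
carry_out(
  rows=[
    [0.002, 0, 0, 0, 0, 0, -1],
    [0.004, 0, 0, 0, 0, 0, -1],
  ],
)

```text
clock: 24.98
position: [547.5, -77.4, 197.9]
ee_rot: [0.723, -0.691, -0.0, -0.0]
contact_force: [-1.0, 6.5, -0.2]
gripper_width: -0.2
grasp_force: 3.6
```

Call:
carry_out(
  rows=[
    [0.002, 0, 0, 0, 0, 0, -1],
    [0.004, 0, 0, 0, 0, 0, -1],
  ],
)

```text
clock: 25.22
position: [547.5, -77.6, 197.9]
ee_rot: [0.723, -0.691, -0.0, -0.001]
contact_force: [-2.0, 9.7, 0.9]
gripper_width: -0.4
grasp_force: 5.2
```

Contact with the stop. I'll hold at this force, then check the edge.

Call:
carry_out(
  rows=[
    [0, 0, 0, 0, 0, 0, -1],
    [0, 0, 0, 0, 0, 0, -1],
    [0, 0, 0, 0, 0, 0, -1],
    [0, 0, 0, 0, 0, 0, -1],
    [0, 0, 0, 0, 0, 0, -1],
  ],
)

```text
clock: 25.85
position: [547.5, -77.6, 197.9]
ee_rot: [0.723, -0.691, -0.0, -0.001]
contact_force: [-0.6, 9.4, 0.1]
gripper_width: 0.3
grasp_force: 4.6
```

```bash
python3 - <<'E'
from h import *
st()
w=arm.calibration("wrist");p,d=arm.get_image("wrist");W=cv2.cvtColor(p,cv2.COLOR_RGB2GRAY)>185
inb=lambda uv,z:(plane(w,uv,z)[:,:2]-b0)@B
rows=np.r_[5:120:5,170:225:5];L=[np.where(W[r,172:215])[0].min()+172 for r in rows];l=inb(np.c_[L,rows],32);f=np.polyfit(l[:,1],l[:,0],1);print(f,np.polyval(f,[33,-43]),np.abs(np.polyval(f,l[:,1])-l[:,0]).max())
c=np.r_[195:230:5,285:320:5];T=[np.where(W[225:245,k])[0].max()+226 for k in c];e=inb(np.c_[c,T],32);print(np.polyfit(e[:,0],e[:,1],1),np.median(e[:,1]))
E
```

```text
25.85 base [15.02 60.8 ] z 197.91 yaw+90 2.63 F [-0.17  9.41] 0.08
[2.44924792e-02 5.08010171e+01] [51.6092689  49.74784048] 6.0430928579513505
[-2.51950190e-04  4.97512716e+01] 49.74709310639447
```

The end edge is square at y = 49.75 mm (nominal 50) and was pressed at 9.4 N. The long-edge fit was spoiled by the dowel pixels. I'll back off, lift, and look once more.

Call:
carry_out(
  rows=[
    [-0.01, 0, 0, 0, 0, 0, -1],
    [-0.04, 0, 0, 0, 0, 0, -1],
    [-0.08, 0, 0, 0, 0, 0, -1],
    [-0.1, 0, -0.2, 0, 0, 0, -1],
    [-0.1, 0, -0.45, 0, 0, 0, -1],
    [-0.1, 0, -0.6, 0, 0, 0, -1],
    [-0.1, 0, -0.6, 0, 0, 0, -1],
    [-0.1, 0, -0.6, 0, 0, 0, -1],
  ],
)

```text
clock: 26.9
position: [546.1, -58.6, 317.2]
ee_rot: [0.723, -0.691, -0.001, 0.0]
contact_force: [-0.0, 0.7, -0.2]
gripper_width: -0.1
grasp_force: 0.0
```

```bash
python3 - <<'E'
from h import *
st()
w=arm.calibration("wrist");p,d=arm.get_image("wrist");cv2.imwrite("pics/w10.png",p[:,:,::-1])
hsv=cv2.cvtColor(p,cv2.COLOR_RGB2HSV);W=(hsv[...,1]<60)&(hsv[...,2]>190)
inb=lambda uv,z:(plane(w,uv,z)[:,:2]-b0)@B
m=cv2.morphologyEx(W.astype(np.uint8),2,np.ones((15,15)))
q=max(cv2.findContours(m,0,2)[0],key=lambda k:cv2.contourArea(k)*(abs(cv2.boundingRect(k)[0]-240)<90))
print(cv2.boundingRect(q));e=inb(q[:,0,:],32).astype(np.float32);print(cv2.minAreaRect(e))
lo,hi=e[:,1].min(),e[:,1].max();k=e[(e[:,0]>np.median(e[:,0])+5)&(e[:,1]>lo+8)&(e[:,1]<hi-8)&(e[:,0]>45)];f=np.polyfit(k[:,1],k[:,0],1);print("+x",f,np.polyval(f,[33,-43]),"y",lo,hi)
E
```

```text
26.9 base [14.5  79.77] z 317.16 yaw+90 2.61 F [0.02 0.66] -0.16
(214, 17, 86, 139)
((15.05398941040039, -5.511753082275391), (109.06385803222656, 69.62271118164062), 89.94584655761719)
+x [4.0401310e-03 4.9344336e+01] [49.47766035 49.17061039] y -60.03002 49.043423
```

View pics/w10.png

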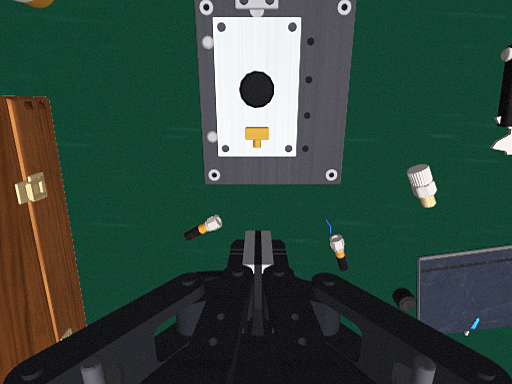

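The plate is at base (15.05, −5.5), touching the dowels at (208,42) and (212,137) and the nose at (257,12). The small things around it look undisturbed, so I'm handing in.

```bash
python3 -c "
from bench import arm
print(arm.job_done())"
```

```text
the job is handed in; nothing more can be done
None
```

The plate lies flat on the base against both dowels and the end stop, measured at base (15.05, −5.5) mm with its yaw aligned; it was pressed with at most about 12 N on the dowels and 10 N on the stop, and the job was handed in at about 27 s with no verdict returned.

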